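# Make up two lock-up kits

### The job

Make up two lock-up kits from the row of stock: the brass block and one of the two black iron quoins go into the green two-compartment tray; the wooden block, the U-shaped metal channel and the other black quoin go into the red three-compartment tray. Lay one piece in the middle of each compartment, flat on its floor and the same way up as it lies now. Leave the plain blue-grey block and the thin blue-grey strip where they lie.

Things in the scene. Friction and masses are not known exactly. Their poses are not given: they have to be found in the camera images.
- green_tray: Fixed low green tray, two equal open compartments in a row, grey floors, 62 x 168 mm. Origin: centre of its underside; y along the row, x across, z up. Compartment centres at y = -41 and +41 mm, x = 0; each 78 mm along y by 54 mm along x inside; floor 3 mm above the table, rims and dividers 4 mm thick, tops 10 mm above the table. A tab sticks out 9 mm at each end.
- red_tray: Fixed low red tray, three equal open compartments in a row, grey floors, 62 x 250 mm. Origin: centre of its underside; y along the row, x across, z up. Compartment centres at y = -82, 0 and +82 mm, x = 0; each 78 mm along y by 54 mm along x inside; floor 3 mm above the table, rims and dividers 4 mm thick, tops 10 mm above the table. A tab sticks out 9 mm at each end.
- brass_block: Plain yellow brass block, 54 x 18 x 22 mm high. Loose. Origin: centre of its underside; x along its length, y across its width, z up. Starts flat, length within 0.5 rad of world y.
- quoin_toothed: Black iron quoin with small teeth along one long side, 44 x 22 x 18 mm high. The two quoins may stand in for each other. Loose. Origin: centre of its underside; x along its length, y across its width, z up. Starts flat, length within 0.5 rad of world y.
- quoin_smooth: Black iron quoin with smooth sides, 44 x 20 x 18 mm high. The two quoins may stand in for each other. Loose. Origin: centre of its underside; x along its length, y across its width, z up. Starts flat, length within 0.5 rad of world y.
- wood_block: Brown wooden block, 60 x 24 x 18 mm high. Loose. Origin: centre of its underside; x along its length, y across its width, z up. Starts flat, length within 0.5 rad of world y.
- u_channel: Blue-grey metal U-shaped channel, open at the top and both ends, 52 x 36 x 34 mm high; two 4 mm walls along its length over a 4 mm floor; stiff, may be gripped across both walls. Loose. Origin: centre of its underside; x along its length, y across its width, z up. Starts flat, length within 0.5 rad of world y.
- plain_block: Plain solid blue-grey metal block, 44 x 32 x 22 mm high; belongs to neither kit, stays where it is. Loose. Origin: centre of its underside; x along its length, y across its width, z up. Starts flat, length within 0.5 rad of world y.
- thin_reglet: Thin blue-grey metal strip, 70 x 12 x 22 mm high; belongs to neither kit, stays where it is. Loose. Origin: centre of its underside; x along its length, y across its width, z up. Starts flat, length within 0.5 rad of world y.
Not all that is in view belongs to the job. What is shaped like the brass_block but turquoise is not meant. What is shaped like the quoin_smooth but orange is not meant.

How it is judged:
By the outcome, as a careful person would: the job done as asked, in the order asked, and still so for the second after the job is handed in, with the robot touching nothing.
It also fails if it takes over 120 s, if anything falls off the work surface, if the arm or the gripper's body presses on something with over 40 N, if the wrist force passes 120 N, or if a joint passes its speed limit or range.

### The arm

A 6-joint arm with a two-finger parallel gripper is mounted at the origin on a cart in front of the work surface, level with it; the furniture and walls round the work are solid. World frame = base frame: x ahead of the robot, y to its left, z up, the work surface at z = 0. Lengths are in m, angles in rad, forces in N, time in s.
With the tool pointing down it reaches from about 0.25 to 0.775 m from the base axis. Payload 4 kg.
Tool frame: the origin (TCP) lies at the very end of the fingers, on their centre line; the grasp point (between the pads) lies 19 mm behind it; z points along the fingers, y is the line along which they close (so a half turn about z gives the same grasp; the last joint's range is limited). The gripper opens to 94 mm and grips with 3 to 60 N. Pads are 16 mm wide; open, the fingers measure 119 mm over their backs; the gripper's body (75 mm by 177 mm) begins 78 mm behind the grasp point.
Start: joints at [-1.245, 0.087, 1.371, -0, 1.684, -0.103], TCP at [0.229, -0.5, 0.206] pointing down, gripper open.
Joint ranges: [-3.1, 3.1], [-0.76, 2.03], [0.27, 2.55], [-1.08, 4.22], [0.17, 2.65], [-2.57, 2.57]. Speed limits (rad/s): [2.79, 2.79, 3.14, 3.14, 3.14, 3.14].

### API

Orientations are given as [roll, pitch, yaw] about the fixed x, y, z axes, in that order (R = Rz(yaw) Ry(pitch) Rx(roll)).
In Python, from bench import robot gives the robot as it stands. The module is installed in compiled form; this text tells all that it offers.
- The arm moves only by the tool move_arm, never from a script. Its argument "deltas" is one flat list of numbers, 7 for each row, row after row: the turn, a rotation vector about the tool's x, y, z in rad, then the shift along the tool's x, y, z in cm, then the closure, from -1 (fully open) to 1 (shut). A call has 1 to 8 rows; each row is the pose to reach, as a shift and turn from the pose commanded when the call began, along the tool's axes at that moment; what a row does not reach only later rows make up. A row lasts 1/10 s, in which the tool goes at most 50 mm and 8.59 degrees, less where a joint would pass 70% of its speed; a pose out of reach is approached as far as the arm can. A call with a gripper value outside its range is refused whole. The fingers move at their own pace and stop on an object; the grip force is fixed at half the most. Time passes only in rows, so rows that repeat a pose let the fingers close. It gives the time, the measured TCP pose, the force, the opening and the grip force at its end, in the units of the state.
- robot.get_obs(): the state, without advancing time (a new reading comes with each control period).
- robot.snapshot(name): name is "side" or "top"; returns a dict with "image" (420x560x3 uint8, red, green, blue), "depth" (420x560 float32, m along the optical axis (not along the pixel's ray), 0 where there is no reading), "fov_y" (degrees; the focal length in pixels is half the picture's height over the tangent of half this angle, whatever the lens; pixels are square), "cx", "cy" (the principal point, pixels), "D" ([k1, k2, p1, p2, k3] as OpenCV has them; the pictures are not rectified), "origin" and "orientation" of the camera in the world. Camera axes: x right, y up, looking along -z (the intrinsics and any distortion apply to the point x, -y, -z); pixel columns grow to the right and rows downward; lengths in m; the calibration is good to about 2 mm. A picture is of the moment at which its call begins.
- robot.close_job(): hands the job in; it is judged then, once.
The state is a dict: "time": time; "joint_positions": joint angles; "qvel": joint speeds; "joint_torque": joint torques, N m; "tool_pos": TCP position; "ee_rot": TCP orientation; "wrist_force": force on the tool from outside, world axes, zero at the start; "wrist_torque": the same for the moment, N m; "width": finger opening in m; "finger_force": force on a finger pad.
Only numpy, scipy, OpenCV 4.12 (cv2) and the standard library are available. Lean on these libraries where they do the work, as an engineer would, in place of code of your own. Each camera call takes 0.05 s, during which the arm holds its last target. There are 200 camera calls.

## Working session

There is one attempt and no reset: what is moved stays moved. The work goes in short steps, Python scripts to look and compute and a tool call to move; the robot and the scene stay as the last step left them, time stands still between calls to the robot, and variables do not carry over. Pictures are saved under pics/ and viewed, at most 14 in all, crops included, and the job is handed in when it is done.

Besides the shell and the picture viewer there is one more tool, called after ">>>" as name(argument=value, ...) on one line, values as JSON. move_arm: Moves the arm, as the interface text tells. Its arguments: {"type":"object","properties":{"deltas":{"type":"array","items":{"type":"number"}}},"required":["deltas"]}

```bash
mkdir -p pics; cat > h.py <<'E'
import numpy as np, cv2
from scipy.spatial.transform import Rotation as R
from bench import robot
def snap(n,save=None):
    s=robot.snapshot(n)
    if save: cv2.imwrite('pics/'+save,s['image'][:,:,::-1])
    np.save('/tmp/'+n+'.npy',s,allow_pickle=True); return s
def load(n): return np.load('/tmp/'+n+'.npy',allow_pickle=True).item()
def rot(s):
    o=np.array(s['orientation'],float)
    return o if o.shape==(3,3) else R.from_euler('xyz',o).as_matrix()
def rays(s,uv):
    H=s['image'].shape[0]; f=H/2/np.tan(np.radians(s['fov_y'])/2)
    K=np.array([[f,0,s['cx']],[0,f,s['cy']],[0,0,1]])
    p=cv2.undistortPoints(np.array(uv,float).reshape(-1,1,2),K,np.array(s['D'],float)).reshape(-1,2)
    d=np.c_[p[:,0],-p[:,1],-np.ones(len(p))]
    return d@rot(s).T
def plane(s,uv,z):
    d=rays(s,uv); o=np.array(s['origin']); return (o+d*((z-o[2])/d[:,2])[:,None])[:,:2]
E
python3 - <<'E'
from h import *
for n in('top','side'):
    s=snap(n,n+'0.png'); print(n,s['fov_y'],s['cx'],s['cy'],s['D'],s['origin'],s['orientation'])
o=robot.get_obs();print(o)
E
```

```text
top 49.969650941873326 278.0668504333893 210.26134521136288 [-0.00170059  0.          0.          0.          0.        ] [ 0.33917739 -0.03304366  0.91960559] [ 0.15324621 -0.02325846 -1.58836988]
side 46.932015985700204 280.2867316717589 208.85329001850272 [-0.00641216  0.          0.          0.          0.        ] [1.34623163 0.00168871 0.91592695] [ 0.76604519 -0.01259474  1.65377208]
{'time': 0.1, 'joint_positions': array([-1.24506288e+00,  8.78876631e-02,  1.37204871e+00, -7.32076245e-06,
        1.68361243e+00, -1.03133712e-01]), 'qvel': array([ 1.40163658e-03, -1.26553103e-03, -4.23443818e-03,  6.16228223e-04,
        3.03853780e-05, -7.68364728e-04]), 'joint_torque': array([ 2.11658749e-03, -3.41249621e+01, -3.03302801e+01,  7.19340867e-02,
        3.03840393e-02, -1.09975726e-04]), 'tool_pos': array([ 0.2285346 , -0.49974399,  0.20444524]), 'ee_rot': array([-3.13964615e+00, -1.94150395e-04,  4.28866152e-01]), 'wrist_force': array([-0.43957858, -0.2333807 , -0.68595451]), 'wrist_torque': array([ 0.01594951, -0.02187494,  0.04939309]), 'finger_force': 0.0, 'width': 0.09408517910823362}
```

View pics/top0.png

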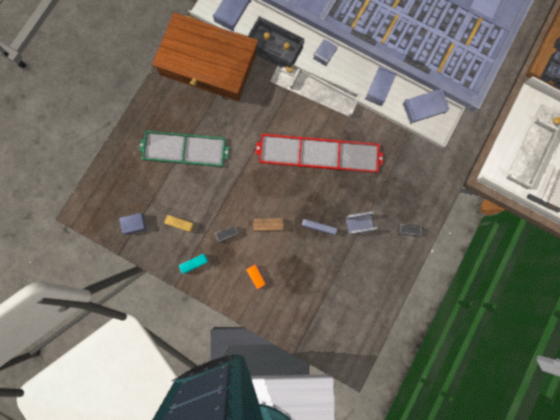

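View pics/side0.png

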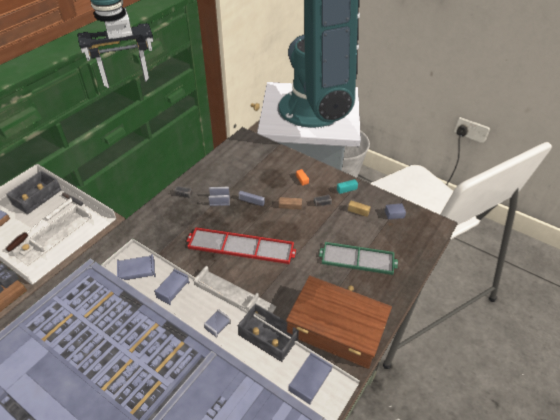

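Top view, left to right: plain block (132,223), brass (179,223), quoin (227,234), wood (268,225), thin strip (319,227), U-channel (361,222), quoin (410,230). Green tray is at (184,149) and red tray at (320,153).

Possible mix-ups:
- Brass: turquoise block (193,264).
- Quoins: orange block (256,277).
- U-channel: plain block (132,223) and strip (319,227).

I'll measure next and check with a crop.

```bash
cat > m.py <<'E'
from h import *
def cloud(s):
    H,W=s['depth'].shape; v,u=np.mgrid[:H,:W]
    d=rays(s,np.c_[u.ravel(),v.ravel()]); 
    return (np.array(s['origin'])+d*s['depth'].reshape(-1,1)).reshape(H,W,3)
S={'plain':(132,223,22,44,32),'brass':(179,223,22,54,18),'q1':(227,234,18,44,21),'wood':(268,225,18,60,24),'reglet':(319,227,22,70,12),'u':(361,222,34,52,36),'q2':(410,230,18,44,21)}
E
python3 - <<'E'
from m import *
s=load('top');P=cloud(s);z=P[...,2]
t=z[180:300,150:380];print('table z',np.median(t),np.std(t[abs(t-np.median(t))<.004]))
z0=np.median(t)
for k,(u,v,h,L,Wd) in S.items():
    w=np.zeros(z.shape,np.uint8); w[v-22:v+23,u-28:u+29]=1
    m=((z>z0+h/2e3)&(s['depth']>0)&(w>0)).astype(np.uint8)
    n,l,st,c=cv2.connectedComponentsWithStats(m)
    pts=[]
    sel=m>0
    uv=np.argwhere(sel)[:,::-1]
    xy=plane(s,uv,h/1000)
    (cx,cy),(a,b),ang=cv2.minAreaRect((xy*1000).astype(np.float32))
    if b>a: ang+=90;a,b=b,a
    print(k,'c',round(cx),round(cy),'size',round(a),round(b),'ang from y',round((ang-90+90)%180-90,1),len(uv), 'ztop',np.round(np.percentile(z[sel],[10,50,90])*1000))
img=s['image'][:,:,::-1]; hsv=cv2.cvtColor(img,cv2.COLOR_BGR2HSV)
for k,(x0,x1,rng) in {'green':(130,240,(60,90)),'red':(245,395,(170,180))}.items():
    m=((hsv[...,0]>=rng[0])&(hsv[...,0]<=rng[1])&(hsv[...,1]>110)).astype(np.uint8)
    m[:120]=0;m[185:]=0;m[:,:x0]=0;m[:,x1:]=0
    uv=np.argwhere(m)[:,::-1]; print(k,cv2.minAreaRect((plane(s,uv,.010)*1000).astype(np.float32)))
c=np.vstack([cv2.resize(img[205:250,110:270],None,fx=5,fy=5,interpolation=2),cv2.resize(img[205:250,280:440],None,fx=5,fy=5,interpolation=2)])
cv2.imwrite('pics/crop1.png',c)
E
```

```text
table z -0.001924668558675069 0.0015650757326758377
plain c 455 235 size 46 34 ang from y 12.7 395 ztop [18. 20. 22.]
brass c 454 142 size 56 18 ang from y -19.3 257 ztop [18. 21. 23.]
q1 c 428 48 size 133 33 ang from y 26.8 256 ztop [14. 16. 18.]
wood c 450 -37 size 58 24 ang from y -0.8 367 ztop [14. 16. 18.]
reglet c 443 -150 size 92 33 ang from y 3.2 229 ztop [16. 20. 22.]
u c 447 -206 size 89 37 ang from y 8.2 168 ztop [18. 31. 34.]
q2 c 435 -323 size 45 22 ang from y -3.8 235 ztop [12. 16. 18.]
green ((611.9140625, 137.29074096679688), (179.4019775390625, 59.34585189819336), 84.32758331298828)
red ((606.278076171875, -103.43821716308594), (158.34730529785156, 49.999732971191406), 87.0259017944336)
```

View pics/crop1.png

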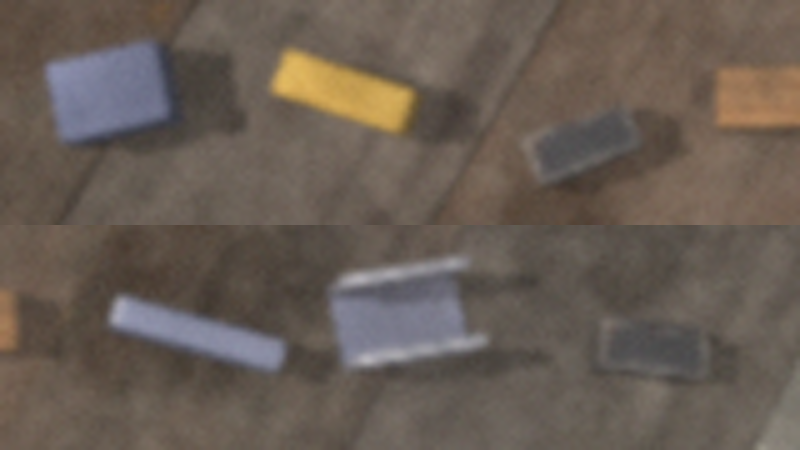

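The crop confirms the picks: brass is yellow at (179,223), the quoins are black at (227,234) and (410,230), and the U-channel, with two bright walls, is at (361,222). Next I'll clean up the fits, using the largest blob and both ends of the red hue range.

```bash
cat >> m.py <<'E'
def fit(xy):
    r=cv2.minAreaRect((np.asarray(xy)*1000).astype(np.float32)); b=cv2.boxPoints(r)
    e=[b[1]-b[0],b[2]-b[1]]; e.sort(key=lambda q:-np.hypot(*q)); d=e[0]*(1 if e[0][1]>0 else -1)
    # yaw of the length axis relative to world y, + = counterclockwise
    return np.round(r[0],1),np.round(sorted(r[1]),0),round(float(np.arctan2(-d[0],d[1])),3)
def big(m):
    n,l,st,c=cv2.connectedComponentsWithStats(m.astype(np.uint8)); return np.argwhere(l==1+np.argmax(st[1:,4]))[:,::-1]
E
cat > all.py <<'E'
from m import *
s=load('top');z=cloud(s)[...,2]; z0=-.002
for k,(u,v,h,L,Wd) in S.items():
    m=(z>z0+h/2e3)&(s['depth']>0); w=np.zeros(z.shape,bool); w[v-22:v+23,u-28:u+29]=1
    if k=='u':
        uv=np.argwhere(w&(z>.02))[:,::-1]; uv=uv[(abs(uv[:,0]-u)<20)]
    else: uv=big(m&w)
    print(k,*fit(plane(s,uv,h/1000)))
    if k=='u':
        n,l,st,c=cv2.connectedComponentsWithStats((w&(z>.02)).astype(np.uint8))
        for i in range(1,n):
            if st[i,4]>10: print('  ',*fit(plane(s,np.argwhere(l==i)[:,::-1],.034)))
hsv=cv2.cvtColor(s['image'],cv2.COLOR_RGB2HSV)
for k,(x0,x1) in {'green':(130,235),'red':(250,390)}.items():
    h=hsv[...,0]; m=((h>=55)&(h<=95) if k=='green' else (h<5)|(h>168))&(hsv[...,1]>100)
    m[:125]=0;m[180:]=0;m[:,:x0]=0;m[:,x1:]=0
    print(k,m.sum(),*fit(plane(s,big(m),.010)))
E
python3 all.py
python3 - <<'E'
from h import *
import scipy; s=load('side'); i=s['image'][:,:,::-1]
cv2.imwrite('pics/crop2.png',cv2.resize(i[165:285,160:430],None,fx=2.9,fy=2.9,interpolation=2))
E
```

```text
plain [455.1 234.6] [34. 46.] 0.221
brass [454.2 142.1] [18. 56.] -0.337
q1 [432.8  47.7] [21. 44.] 0.369
wood [450.4 -36.7] [24. 58.] -0.014
reglet [ 443.  -138.9] [13. 70.] -0.288
u [ 451.3 -223. ] [62. 65.] -0.438
   [ 465.  -221.4] [ 5. 53.] 0.143
   [ 433.6 -225.8] [ 5. 53.] 0.149
q2 [ 435.  -323.1] [22. 45.] -0.066
green 186 [613.8 219. ] [17. 53.] -1.311
red 1034 [ 599.3 -144.8] [ 67. 269.] -0.098
```

View pics/crop2.png

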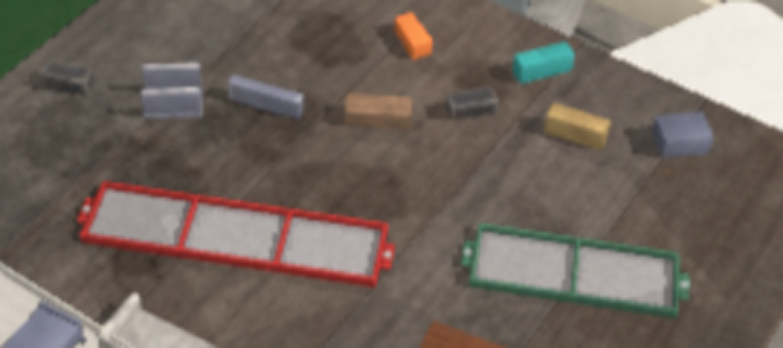

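The side view agrees with the identities, and both trays show empty compartments. Now I'll locate the compartments from their grey floors in both views.

```bash
cat > tr.py <<'E'
from m import *
s=load('top');hsv=cv2.cvtColor(s['image'],cv2.COLOR_RGB2HSV)
m=(hsv[...,1]<45)&(hsv[...,2]>120); m[:130]=0;m[178:]=0;m[:,:135]=0;m[:,390:]=0
n,l,st,c=cv2.connectedComponentsWithStats(m.astype(np.uint8))
for i in range(1,n):
    if st[i,4]>200: print('floor',c[i].round(),*fit(plane(s,np.argwhere(l==i)[:,::-1],.003)))
h=hsv[...,0]
for k,(x0,x1) in {'green':(130,235),'red':(250,390)}.items():
    m=((h>=45)&(h<=100) if k=='green' else (h<5)|(h>168))&(hsv[...,1]>60)
    m[:125]=0;m[180:]=0;m[:,:x0]=0;m[:,x1:]=0
    print(k,*fit(plane(s,big(m),.010)))
s=load('side');hsv=cv2.cvtColor(s['image'],cv2.COLOR_RGB2HSV);h=hsv[...,0]
m=(hsv[...,1]<45)&(hsv[...,2]>110); m[:225]=0;m[275:]=0;m[:,:185]=0;m[:,400:]=0
n,l,st,c=cv2.connectedComponentsWithStats(m.astype(np.uint8))
for i in range(1,n):
    if st[i,4]>200: print('side floor',c[i].round(),*fit(plane(s,np.argwhere(l==i)[:,::-1],.003)))
# side view tops of items
for k,(lo,hi,S0,box,z) in {'brass':(15,30,120,(340,195,375,222),.022),'wood':(5,18,80,(272,190,308,212),.018)}.items():
    x0,y0,x1,y1=box; m=(h>=lo)&(h<=hi)&(hsv[...,1]>S0); w=np.zeros_like(m); w[y0:y1,x0:x1]=1
    print('side',k,*fit(plane(s,big(m&w),z)))
E
python3 tr.py
```

```text
floor [165. 147.] [618.6 178.5] [54. 75.] -0.097
floor [204. 150.] [610.4  96.6] [54. 76.] -0.104
floor [280. 149.] [609.9 -63.8] [50. 74.] -0.104
floor [319. 153.] [ 601.9 -145.4] [50. 74.] -0.101
floor [358. 156.] [ 593.7 -227.2] [50. 74.] -0.096
green [612.8 137.2] [ 64. 184.] -0.104
red [ 599.  -144.6] [ 68. 269.] -0.098
side floor [208. 240.] [ 591.1 -228.2] [47. 73.] -0.09
side floor [241. 244.] [ 599.1 -146.3] [47. 74.] -0.09
side floor [274. 249.] [607.1 -64.2] [47. 75.] -0.099
side floor [341. 255.] [608.8  97.7] [52. 79.] -0.106
side floor [375. 260.] [617.  178.6] [52. 77.] -0.092Traceback (most recent call last):
  File "tr.py", line 20, in <module>
    print('side',k,*fit(plane(s,big(m&w),z)))
                                ~~~^^^^^
  File "m.py", line 13, in big
    n,l,st,c=cv2.connectedComponentsWithStats(m.astype(np.uint8)); return np.argwhere(l==1+np.argmax(st[1:,4]))[:,::-1]
                                                                                           ~~~~~~~~~^^^^^^^^^^
    return _wrapfunc(a, 'argmax', axis=axis, out=out, **kwds)
    return bound(*args, **kwds)
ValueError: attempt to get argmax of an empty sequence
```

```bash
cat > d.py <<'E'
import sys
from h import *
# args: x y z (mm) theta  -> tool deltas
def go(x,y,z,th):
    o=robot.get_obs(); Rc=R.from_euler('xyz',o['ee_rot']); Rt=R.from_euler('xyz',[np.pi,0,th+np.pi/2])
    p=np.array([x,y,z])/1000
    print(x,y,z,th,'turn',((Rc.inv()*Rt).as_rotvec()).round(3),'shift cm',(Rc.inv().apply(p-o['tool_pos'])*100).round(2))
if __name__=='__main__':
    a=list(map(float,sys.argv[1:]))
    for i in range(0,len(a),4): go(*a[i:i+4])
E
python3 - <<'E'
from m import *
P=cloud(load('top')).reshape(-1,3)
for y0,y1 in((60,230),(-300,60)):
  for x0 in range(640,780,20):
    q=P[(P[:,0]>x0/1e3)&(P[:,0]<(x0+20)/1e3)&(P[:,1]>y0/1e3)&(P[:,1]<y1/1e3)]; print(y0,x0,(q[:,2].max()*1000).round() if len(q) else None)
E
python3 d.py 454 142 150 -.337
```

```text
60 640 12.0
60 660 3.0
60 680 4.0
60 700 3.0
60 720 58.0
60 740 60.0
60 760 61.0
-300 640 9.0
-300 660 13.0
-300 680 20.0
-300 700 57.0
-300 720 59.0
-300 740 59.0
-300 760 59.0
454.0 142.0 150.0 -0.337 turn [-0.002 -0.001 -0.805] shift cm [ 47.19 -48.98   5.55]
```

>>> move_arm(deltas=[0, 0, -0.805, 47.2, -49.0, 4, -1, 0, 0, -0.805, 47.2, -49.0, 4, -1, 0, 0, -0.805, 47.2, -49.0, 4, -1, 0, 0, -0.805, 47.2, -49.0, 4, -1, 0, 0, -0.805, 47.2, -49.0, 4, -1, 0, 0, -0.805, 47.2, -49.0, 4, -1, 0, 0, -0.805, 47.2, -49.0, 4, -1, 0, 0, -0.805, 47.2, -49.0, 4, -1])

```text
time: 0.9
tool_pos: [0.361, -0.1215, 0.1816]
ee_rot: [3.141, 0.0, 1.233]
wrist_force: [-0.2, 0.4, -0.3]
width: 0.0941
finger_force: 0.0
```

```bash
python3 d.py 454 142 100 -.337
```

```text
454.0 142.0 100.0 -0.337 turn [ 0.     0.    -0.001] shift cm [27.94  0.05  8.16]
```

>>> move_arm(deltas=[0, 0, 0, 27, 0, 8, -1, 0, 0, 0, 27, 0, 8, -1, 0, 0, 0, 27, 0, 8, -1, 0, 0, 0, 27, 0, 8, -1, 0, 0, 0, 27, 0, 8, -1, 0, 0, 0, 27, 0, 8, -1, 0, 0, 0, 27, 0, 8, -1, 0, 0, 0, 27, 0, 8, -1])

```text
time: 1.7
tool_pos: [0.4497, 0.1314, 0.1012]
ee_rot: [-3.14, 0.002, 1.235]
wrist_force: [-0.2, 0.3, 0.2]
width: 0.094
finger_force: 0.0
```

```bash
python3 d.py 454 142 9 -.337; python3 -c "
from h import *
snap('side','side1.png'); i=load('side')['image'][:,:,::-1]; cv2.imwrite('pics/crop3.png',cv2.resize(i[100:240,270:430],None,fx=4,fy=4,interpolation=2))"
```

```text
454.0 142.0 9.0 -0.337 turn [-0.001  0.002  0.002] shift cm [1.16 0.07 9.22]
```

View pics/crop3.png

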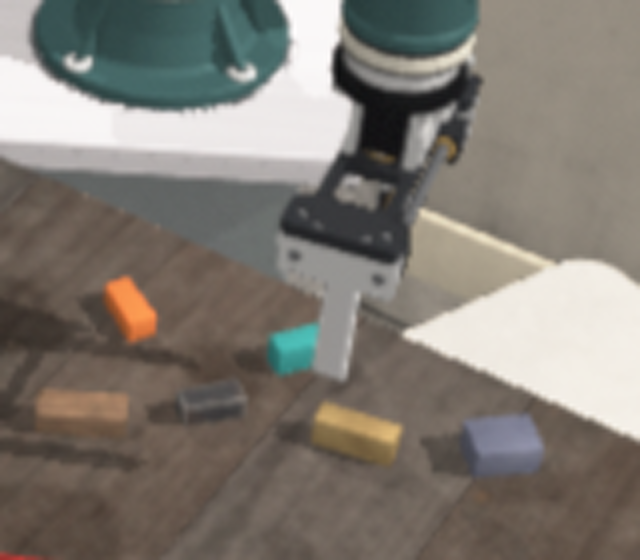

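The gripper is just above the brass block, the block at crop (357,433), with the fingers across its width. Descending.

>>> move_arm(deltas=[0, 0, 0, 1.15, 0, 3, -0.5, 0, 0, 0, 1.15, 0, 6, -0.5, 0, 0, 0, 1.15, 0, 8.5, -0.5, 0, 0, 0, 1.15, 0, 9.2, -0.5, 0, 0, 0, 1.15, 0, 9.2, -0.5, 0, 0, 0, 1.15, 0, 9.2, -0.3, 0, 0, 0, 1.15, 0, 9.2, 1, 0, 0, 0, 1.15, 0, 9.2, 1])

```text
time: 2.55
tool_pos: [0.4553, 0.1422, 0.0115]
ee_rot: [3.139, -0.001, 1.234]
wrist_force: [0.5, -0.3, -0.1]
width: 0.05
finger_force: 0.0
```

>>> move_arm(deltas=[0, 0, 0, 0, 0, 0, 1, 0, 0, 0, 0, 0, 0, 1, 0, 0, 0, 0, 0, 0, 1, 0, 0, 0, 0, 0, 0, 1])

```text
time: 2.95
tool_pos: [0.4542, 0.1422, 0.01]
ee_rot: [3.141, 0.0, 1.234]
wrist_force: [0.5, -0.8, -0.3]
width: 0.0179
finger_force: 1.3
```

>>> move_arm(deltas=[0, 0, 0, 0, 0, 0, 1, 0, 0, 0, 0, 0, 0, 1, 0, 0, 0, 0, 0, 0, 1, 0, 0, 0, 0, 0, -2, 1, 0, 0, 0, 0, 0, -5, 1, 0, 0, 0, 0, 0, -6, 1, 0, 0, 0, 0, 0, -6, 1, 0, 0, 0, 0, 0, -6, 1])

```text
time: 3.75
tool_pos: [0.4536, 0.1421, 0.0691]
ee_rot: [-3.141, 0.001, 1.234]
wrist_force: [0.1, -0.4, 0.1]
width: 0.0177
finger_force: 30.0
```

```bash
python3 d.py 617.4 178.3 70 -.1
```

```text
617.4 178.3 70.0 -0.1 turn [-0.001  0.001 -0.237] shift cm [ 8.84 14.26 -0.11]
```

>>> move_arm(deltas=[0, 0, -0.06, 2, 3, 0, 1, 0, 0, -0.12, 4, 6.5, 0, 1, 0, 0, -0.18, 6.2, 10, 0, 1, 0, 0, -0.237, 8, 13, 0, 1, 0, 0, -0.237, 8.85, 14.25, 0, 1, 0, 0, -0.237, 8.85, 14.25, 0, 1, 0, 0, -0.237, 8.85, 14.25, 0, 1, 0, 0, -0.237, 8.85, 14.25, 0, 1])

```text
time: 4.55
tool_pos: [0.6164, 0.1783, 0.0689]
ee_rot: [-3.139, 0.001, 1.471]
wrist_force: [-0.5, -0.4, 0.3]
width: 0.0175
finger_force: 30.0
```

```bash
python3 d.py 617.4 178.3 13.5 -.1; python3 -c "
from h import *
s=snap('top'); i=s['image'][:,:,::-1]; a=cv2.resize(i[120:180,130:240],None,fx=5,fy=5,interpolation=2)
s=snap('side'); i=s['image'][:,:,::-1]; b=cv2.resize(i[200:260,310:420],None,fx=5,fy=5,interpolation=2)
cv2.imwrite('pics/p4.png',np.vstack([a,b]))"
```

```text
617.4 178.3 13.5 -0.1 turn [-0.002  0.001  0.   ] shift cm [0.01 0.11 5.54]
```

View pics/p4.png

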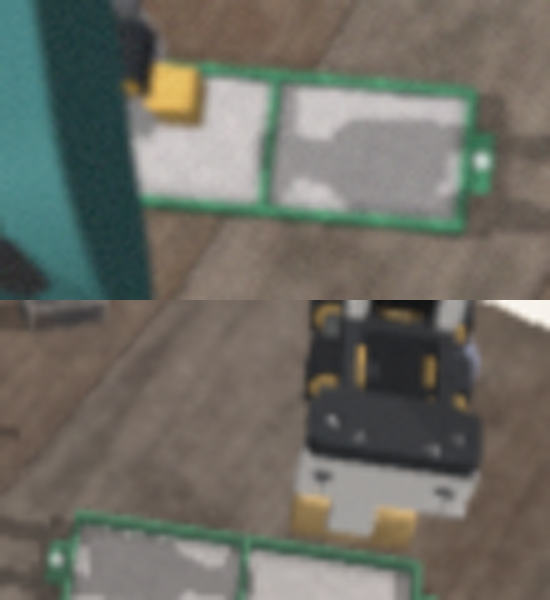

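The brass hangs level and equally on both sides of the finger, over the left green compartment. Lowering and releasing.

>>> move_arm(deltas=[0, 0, 0, 0, 0.1, 2, 1, 0, 0, 0, 0, 0.1, 4, 1, 0, 0, 0, 0, 0.1, 5, 1, 0, 0, 0, 0, 0.1, 5.4, 1, 0, 0, 0, 0, 0.1, 5.55, 1, 0, 0, 0, 0, 0.1, 5.6, 1, 0, 0, 0, 0, 0.1, 5.6, 1, 0, 0, 0, 0, 0.1, 5.6, 1])

```text
time: 5.45
tool_pos: [0.6195, 0.1786, 0.0149]
ee_rot: [3.14, -0.0, 1.471]
wrist_force: [-0.1, -0.3, -0.8]
width: 0.0177
finger_force: 30.0
```

>>> move_arm(deltas=[0, 0, 0, 0, 0, 0, -0.2, 0, 0, 0, 0, 0, 0, -0.2, 0, 0, 0, 0, 0, 0, -0.2, 0, 0, 0, 0, 0, 0, -0.2, 0, 0, 0, 0, 0, -3, -0.2, 0, 0, 0, 0, 0, -6, -0.5, 0, 0, 0, 0, 0, -6, -0.5, 0, 0, 0, 0, 0, -6, -0.5])

```text
time: 6.25
tool_pos: [0.6194, 0.1786, 0.0748]
ee_rot: [3.14, -0.0, 1.471]
wrist_force: [0.2, 0.5, -1.3]
width: 0.07
finger_force: 0.0
```

```bash
python3 d.py 432.8 47.7 70 .369
```

```text
432.8 47.7 70.0 0.369 turn [ 0.002  0.    -0.469] shift cm [-14.88 -17.27   0.44]
```

>>> move_arm(deltas=[0, 0, -0.12, -3, -4, 0, -0.5, 0, 0, -0.24, -7, -8, 0, -0.5, 0, 0, -0.36, -11, -12, 0, -0.5, 0, 0, -0.469, -14.9, -17.3, 0.4, -0.5, 0, 0, -0.469, -14.9, -17.3, 0.4, -0.5, 0, 0, -0.469, -14.9, -17.3, 0.4, -0.5, 0, 0, -0.469, -14.9, -17.3, 0.4, -0.5, 0, 0, -0.469, -14.9, -17.3, 0.4, -0.5])

```text
time: 7.05
tool_pos: [0.4325, 0.0479, 0.0696]
ee_rot: [-3.141, -0.0, 1.94]
wrist_force: [0.9, -0.7, 0.2]
width: 0.0705
finger_force: 0.0
```

```bash
python3 d.py 432.8 47.7 9 .369
```

```text
432.8 47.7 9.0 0.369 turn [-0. -0.  0.] shift cm [-0.03  0.03  6.06]
```

>>> move_arm(deltas=[0, 0, 0, 0, 0, 3, -0.5, 0, 0, 0, 0, 0, 5.5, -0.5, 0, 0, 0, 0, 0, 6.1, -0.5, 0, 0, 0, 0, 0, 6.1, -0.5, 0, 0, 0, 0, 0, 6.1, 0, 0, 0, 0, 0, 0, 6.1, 1, 0, 0, 0, 0, 0, 6.1, 1, 0, 0, 0, 0, 0, 6.1, 1])

```text
time: 7.85
tool_pos: [0.4325, 0.0475, 0.0098]
ee_rot: [3.14, 0.001, 1.94]
wrist_force: [0.1, 0.2, 0.2]
width: 0.0422
finger_force: 0.0
```

>>> move_arm(deltas=[0, 0, 0, 0, 0, 0, 1, 0, 0, 0, 0, 0, 0, 1, 0, 0, 0, 0, 0, 0, 1, 0, 0, 0, 0, 0, -2, 1, 0, 0, 0, 0, 0, -5, 1, 0, 0, 0, 0, 0, -6, 1, 0, 0, 0, 0, 0, -6, 1, 0, 0, 0, 0, 0, -6, 1])

```text
time: 8.65
tool_pos: [0.4312, 0.0475, 0.068]
ee_rot: [-3.14, -0.0, 1.94]
wrist_force: [-0.3, 0.0, -1.8]
width: 0.0203
finger_force: 30.0
```

```bash
python3 d.py 609.2 96.7 70 -.1; python3 all.py >/dev/null; python3 -c "
from h import *
s=snap('top'); i=s['image'][:,:,::-1]; a=cv2.resize(i[120:250,110:260],None,fx=4,fy=4,interpolation=2)
cv2.imwrite('pics/p5.png',a)"
```

```text
609.2 96.7 70.0 -0.1 turn [-0.001 -0.     0.469] shift cm [-1.83 18.38 -0.23]
```

View pics/p5.png

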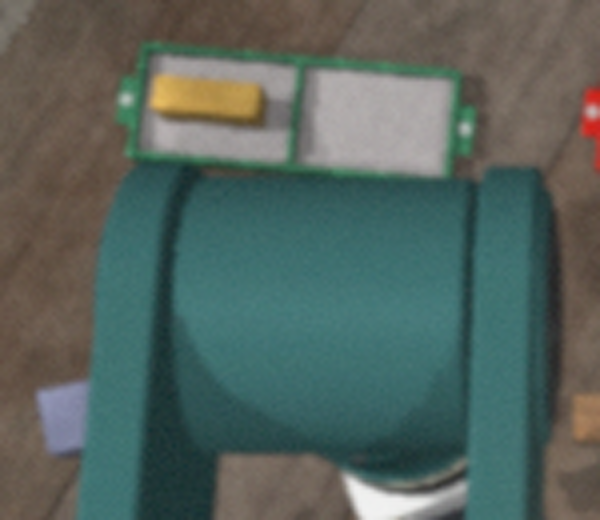

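The brass lies flat but sits left in its compartment (block at 208,99; compartment centre about 221,102), and part of that is parallax. I'll measure it properly.

```bash
cat > br.py <<'E'
from m import *
for n,b in(('top',(130,120,240,180)),('side',(310,230,420,285))):
    s=load(n); hsv=cv2.cvtColor(s['image'],cv2.COLOR_RGB2HSV)
    m=(hsv[...,0]>=14)&(hsv[...,0]<=32)&(hsv[...,1]>120); w=np.zeros_like(m); w[b[1]:b[3],b[0]:b[2]]=1
    z=cloud(s)[...,2]; uv=big(m&w&(z>.016)); print(n,len(uv),*fit(plane(s,uv,.025)), 'depth z',np.median(z[uv[:,1],uv[:,0]]))
E
python3 -c "
from h import *
snap('side')"; python3 br.py
```

```text
top 235 [616.3 179.1] [19. 55.] -0.105 depth z 0.023795843360626456Traceback (most recent call last):
  File "br.py", line 5, in <module>
    z=cloud(s)[...,2]; uv=big(m&w&(z>.016)); print(n,len(uv),*fit(plane(s,uv,.025)), 'depth z',np.median(z[uv[:,1],uv[:,0]]))
                          ~~~^^^^^^^^^^^^^^
  File "m.py", line 13, in big
    n,l,st,c=cv2.connectedComponentsWithStats(m.astype(np.uint8)); return np.argwhere(l==1+np.argmax(st[1:,4]))[:,::-1]
                                                                                           ~~~~~~~~~^^^^^^^^^^
    return _wrapfunc(a, 'argmax', axis=axis, out=out, **kwds)
    return bound(*args, **kwds)
ValueError: attempt to get argmax of an empty sequence
```

The brass is within about 1 mm of the compartment centre, so I'll carry the quoin on.

>>> move_arm(deltas=[0, 0, 0.12, -0.4, 3, -0.2, 1, 0, 0, 0.24, -0.8, 7, -0.2, 1, 0, 0, 0.36, -1.2, 11, -0.2, 1, 0, 0, 0.469, -1.6, 15, -0.2, 1, 0, 0, 0.469, -1.8, 18.4, -0.2, 1, 0, 0, 0.469, -1.8, 18.4, -0.2, 1, 0, 0, 0.469, -1.8, 18.4, -0.2, 1, 0, 0, 0.469, -1.8, 18.4, -0.2, 1])

```text
time: 9.55
tool_pos: [0.6085, 0.0968, 0.0699]
ee_rot: [-3.139, 0.001, 1.471]
wrist_force: [0.1, -0.6, -0.1]
width: 0.0202
finger_force: 30.0
```

```bash
python3 d.py 609.2 96.7 12 -.1
```

```text
609.2 96.7 12.0 -0.1 turn [-0.003  0.001 -0.   ] shift cm [0.   0.09 5.79]
```

>>> move_arm(deltas=[0, 0, 0, 0, 0, 2, 1, 0, 0, 0, 0, 0, 4, 1, 0, 0, 0, 0, 0, 5, 1, 0, 0, 0, 0, 0, 5.5, 1, 0, 0, 0, 0, 0, 5.7, 1, 0, 0, 0, 0, 0, 5.8, 1, 0, 0, 0, 0, 0, 5.8, 1, 0, 0, 0, 0, 0, 5.8, 1])

```text
time: 10.35
tool_pos: [0.6105, 0.0971, 0.0139]
ee_rot: [3.14, -0.0, 1.471]
wrist_force: [0.0, -0.2, -1.0]
width: 0.0202
finger_force: 30.0
```

>>> move_arm(deltas=[0, 0, 0, 0, 0, 0, -0.2, 0, 0, 0, 0, 0, 0, -0.2, 0, 0, 0, 0, 0, 0, -0.2, 0, 0, 0, 0, 0, 0, -0.2, 0, 0, 0, 0, 0, -3, -0.2, 0, 0, 0, 0, 0, -6, -0.5, 0, 0, 0, 0, 0, -6, -0.5, 0, 0, 0, 0, 0, -6, -0.5])

```text
time: 11.15
tool_pos: [0.6105, 0.0971, 0.0738]
ee_rot: [3.14, -0.0, 1.471]
wrist_force: [-0.4, 0.1, 0.1]
width: 0.0703
finger_force: 0.0
```

```bash
python3 d.py 450.4 -36.7 70 -.014
```

```text
450.4 -36.7 70.0 -0.014 turn [ 0.002 -0.    -0.086] shift cm [-14.91 -14.6    0.35]
```

>>> move_arm(deltas=[0, 0, -0.03, -3.5, -3.5, 0, -0.5, 0, 0, -0.06, -7, -7, 0, -0.5, 0, 0, -0.086, -10.5, -10.5, 0, -0.5, 0, 0, -0.086, -14.9, -14.6, 0.35, -0.5, 0, 0, -0.086, -14.9, -14.6, 0.35, -0.5, 0, 0, -0.086, -14.9, -14.6, 0.35, -0.5, 0, 0, -0.086, -14.9, -14.6, 0.35, -0.5, 0, 0, -0.086, -14.9, -14.6, 0.35, -0.5])

```text
time: 11.95
tool_pos: [0.451, -0.0359, 0.0694]
ee_rot: [3.141, -0.0, 1.558]
wrist_force: [0.4, -0.2, 0.3]
width: 0.0708
finger_force: 0.0
```

```bash
python3 d.py 450.4 -36.7 8 -.014
```

```text
450.4 -36.7 8.0 -0.014 turn [ 0.    -0.     0.001] shift cm [-0.09 -0.06  6.14]
```

>>> move_arm(deltas=[0, 0, 0, -0.1, 0, 3, -0.5, 0, 0, 0, -0.1, 0, 5.5, -0.5, 0, 0, 0, -0.1, 0, 6.1, -0.5, 0, 0, 0, -0.1, 0, 6.1, -0.5, 0, 0, 0, -0.1, 0, 6.1, 0, 0, 0, 0, -0.1, 0, 6.1, 1, 0, 0, 0, -0.1, 0, 6.1, 1, 0, 0, 0, -0.1, 0, 6.1, 1])

```text
time: 12.75
tool_pos: [0.4505, -0.0377, 0.0094]
ee_rot: [3.14, 0.0, 1.557]
wrist_force: [0.3, -0.1, -1.0]
width: 0.0415
finger_force: 0.0
```

>>> move_arm(deltas=[0, 0, 0, 0, 0, 0, 1, 0, 0, 0, 0, 0, 0, 1, 0, 0, 0, 0, 0, 0, 1, 0, 0, 0, 0, 0, -2, 1, 0, 0, 0, 0, 0, -5, 1, 0, 0, 0, 0, 0, -6, 1, 0, 0, 0, 0, 0, -6, 1, 0, 0, 0, 0, 0, -6, 1])

```text
time: 13.55
tool_pos: [0.4493, -0.0375, 0.0676]
ee_rot: [-3.14, -0.0, 1.557]
wrist_force: [0.2, 0.3, 0.0]
width: 0.0238
finger_force: 30.0
```

```bash
python3 d.py 608.2 -63.6 70 -.1
```

```text
608.2 -63.6 70.0 -0.1 turn [-0.001 -0.     0.086] shift cm [-2.38 15.93 -0.26]
```

>>> move_arm(deltas=[0, 0, 0.03, -0.5, 3, -0.2, 1, 0, 0, 0.06, -1, 7, -0.2, 1, 0, 0, 0.086, -1.7, 11, -0.2, 1, 0, 0, 0.086, -2.1, 14, -0.2, 1, 0, 0, 0.086, -2.4, 15.9, -0.2, 1, 0, 0, 0.086, -2.4, 15.9, -0.2, 1, 0, 0, 0.086, -2.4, 15.9, -0.2, 1, 0, 0, 0.086, -2.4, 15.9, -0.2, 1])

```text
time: 14.35
tool_pos: [0.6069, -0.0635, 0.0694]
ee_rot: [-3.139, -0.0, 1.471]
wrist_force: [0.3, -0.3, -0.6]
width: 0.0234
finger_force: 30.0
```

```bash
python3 d.py 608.2 -63.6 11.5 -.1
```

```text
608.2 -63.6 11.5 -0.1 turn [-0.003 -0.     0.   ] shift cm [0.   0.14 5.79]
```

>>> move_arm(deltas=[0, 0, 0, 0, 0, 2, 1, 0, 0, 0, 0, 0, 4, 1, 0, 0, 0, 0, 0, 5, 1, 0, 0, 0, 0, 0, 5.5, 1, 0, 0, 0, 0, 0, 5.7, 1, 0, 0, 0, 0, 0, 5.85, 1, 0, 0, 0, 0, 0, 5.85, 1, 0, 0, 0, 0, 0, 5.85, 1])

```text
time: 15.15
tool_pos: [0.609, -0.064, 0.0128]
ee_rot: [3.14, 0.0, 1.471]
wrist_force: [0.8, 0.1, -0.5]
width: 0.0235
finger_force: 30.0
```

>>> move_arm(deltas=[0, 0, 0, 0, 0, 0, -0.2, 0, 0, 0, 0, 0, 0, -0.2, 0, 0, 0, 0, 0, 0, -0.2, 0, 0, 0, 0, 0, 0, -0.2, 0, 0, 0, 0, 0, -3, -0.2, 0, 0, 0, 0, 0, -6, -0.6, 0, 0, 0, 0, 0, -8, -0.6, 0, 0, 0, 0, 0, -8, -0.6])

```text
time: 15.95
tool_pos: [0.611, -0.0643, 0.0963]
ee_rot: [3.133, 0.001, 1.471]
wrist_force: [0.3, -0.4, 0.4]
width: 0.0742
finger_force: 0.0
```

```bash
python3 d.py 449.3 -223.6 90 .146
```

```text
449.3 -223.6 90.0 0.146 turn [ 0.008  0.002 -0.246] shift cm [-17.46 -14.51   0.53]
```

>>> move_arm(deltas=[0, 0, -0.08, -3.5, -3, 0, -0.6, 0, 0, -0.16, -7.5, -6, 0, -0.6, 0, 0, -0.246, -11.5, -9.5, 0, -0.6, 0, 0, -0.246, -15.5, -13, 0.5, -0.6, 0, 0, -0.246, -17.5, -14.5, 0.5, -0.6, 0, 0, -0.246, -17.5, -14.5, 0.5, -0.6, 0, 0, -0.246, -17.5, -14.5, 0.5, -0.6, 0, 0, -0.246, -17.5, -14.5, 0.5, -0.6])

```text
time: 16.75
tool_pos: [0.4472, -0.2227, 0.0864]
ee_rot: [-3.141, -0.001, 1.718]
wrist_force: [-0.6, 0.3, 0.2]
width: 0.075
finger_force: 0.0
```

```bash
python3 d.py 449.3 -223.6 16 .146
```

```text
449.3 -223.6 16.0 0.146 turn [-0.    -0.001  0.001] shift cm [-0.13  0.2   7.04]
```

>>> move_arm(deltas=[0, 0, 0, -0.1, 0.2, 3, -0.6, 0, 0, 0, -0.1, 0.2, 6, -0.6, 0, 0, 0, -0.1, 0.2, 7, -0.6, 0, 0, 0, -0.1, 0.2, 7, -0.6, 0, 0, 0, -0.1, 0.2, 7, -0.2, 0, 0, 0, -0.1, 0.2, 7, 1, 0, 0, 0, -0.1, 0.2, 7, 1, 0, 0, 0, -0.1, 0.2, 7, 1])

```text
time: 17.55
tool_pos: [0.4495, -0.2246, 0.0181]
ee_rot: [3.14, 0.001, 1.717]
wrist_force: [-0.6, -1.1, -0.5]
width: 0.047
finger_force: 0.0
```

>>> move_arm(deltas=[0, 0, 0, 0, 0, 0, 1, 0, 0, 0, 0, 0, 0, 1, 0, 0, 0, 0, 0, 0, 1, 0, 0, 0, 0, 0, -2, 1, 0, 0, 0, 0, 0, -5, 1, 0, 0, 0, 0, 0, -6, 1, 0, 0, 0, 0, 0, -6, 1, 0, 0, 0, 0, 0, -6, 1])

```text
time: 18.35
tool_pos: [0.4481, -0.2238, 0.0758]
ee_rot: [-3.14, -0.001, 1.717]
wrist_force: [-0.3, -0.4, -2.4]
width: 0.0359
finger_force: 30.0
```

```bash
python3 d.py 600 -145.2 77 -.1
```

```text
600.0 -145.2 77.0 -0.1 turn [-0.002 -0.001  0.246] shift cm [ 5.57 16.17 -0.14]
```

>>> move_arm(deltas=[0, 0, 0.06, 1, 3, -0.1, 1, 0, 0, 0.12, 2.3, 7, -0.1, 1, 0, 0, 0.18, 3.7, 11, -0.1, 1, 0, 0, 0.246, 4.8, 14, -0.1, 1, 0, 0, 0.246, 5.6, 16.2, -0.1, 1, 0, 0, 0.246, 5.6, 16.2, -0.1, 1, 0, 0, 0.246, 5.6, 16.2, -0.1, 1, 0, 0, 0.246, 5.6, 16.2, -0.1, 1])

```text
time: 19.15
tool_pos: [0.5994, -0.1456, 0.0766]
ee_rot: [-3.139, -0.0, 1.47]
wrist_force: [-0.0, 0.4, -0.9]
width: 0.0354
finger_force: 30.0
```

```bash
python3 d.py 600 -145.2 20 -.1
```

```text
600.0 -145.2 20.0 -0.1 turn [-0.003 -0.    -0.001] shift cm [0.05 0.07 5.66]
```

>>> move_arm(deltas=[0, 0, 0, 0, 0, 2, 1, 0, 0, 0, 0, 0, 4, 1, 0, 0, 0, 0, 0, 5, 1, 0, 0, 0, 0, 0, 5.4, 1, 0, 0, 0, 0, 0, 5.6, 1, 0, 0, 0, 0, 0, 5.75, 1, 0, 0, 0, 0, 0, 5.75, 1, 0, 0, 0, 0, 0, 5.75, 1])

```text
time: 19.95
tool_pos: [0.6015, -0.1454, 0.0214]
ee_rot: [3.14, 0.0, 1.471]
wrist_force: [0.2, -0.0, -1.9]
width: 0.0362
finger_force: 30.0
```

>>> move_arm(deltas=[0, 0, 0, 0, 0, 0, -0.3, 0, 0, 0, 0, 0, 0, -0.3, 0, 0, 0, 0, 0, 0, -0.3, 0, 0, 0, 0, 0, 0, -0.3, 0, 0, 0, 0, 0, -3, -0.5, 0, 0, 0, 0, 0, -6, -0.5, 0, 0, 0, 0, 0, -6, -0.5, 0, 0, 0, 0, 0, -6, -0.5])

```text
time: 20.75
tool_pos: [0.6015, -0.1454, 0.0814]
ee_rot: [3.14, 0.001, 1.471]
wrist_force: [-1.1, -0.1, -0.4]
width: 0.0706
finger_force: 0.0
```

```bash
python3 d.py 435 -323.1 80 -.066
```

```text
435.0 -323.1 80.0 -0.066 turn [ 0.002  0.001 -0.034] shift cm [-19.34 -14.8    0.12]
```

>>> move_arm(deltas=[0, 0, -0.034, -3.5, -3, 0, -0.5, 0, 0, -0.034, -7.5, -6, 0, -0.5, 0, 0, -0.034, -11.5, -9, 0, -0.5, 0, 0, -0.034, -15.5, -12, 0, -0.5, 0, 0, -0.034, -19.4, -14.8, 0, -0.5, 0, 0, -0.034, -19.4, -14.8, 0, -0.5, 0, 0, -0.034, -19.4, -14.8, 0, -0.5, 0, 0, -0.034, -19.4, -14.8, 0, -0.5])

```text
time: 21.55
tool_pos: [0.4344, -0.3223, 0.0794]
ee_rot: [-3.14, -0.002, 1.506]
wrist_force: [0.9, 0.2, -0.2]
width: 0.0708
finger_force: 0.0
```

```bash
python3 d.py 435 -323.1 8 -.066
```

```text
435.0 -323.1 8.0 -0.066 turn [-0.001 -0.002  0.001] shift cm [-0.08  0.07  7.13]
```

>>> move_arm(deltas=[0, 0, 0, 0, 0, 3, -0.5, 0, 0, 0, 0, 0, 6, -0.5, 0, 0, 0, 0, 0, 7.1, -0.5, 0, 0, 0, 0, 0, 7.1, -0.5, 0, 0, 0, 0, 0, 7.1, 0, 0, 0, 0, 0, 0, 7.1, 1, 0, 0, 0, 0, 0, 7.1, 1, 0, 0, 0, 0, 0, 7.1, 1])

```text
time: 22.35
tool_pos: [0.435, -0.324, 0.0107]
ee_rot: [3.14, 0.001, 1.505]
wrist_force: [-0.3, 0.7, -0.7]
width: 0.0418
finger_force: 0.0
```

>>> move_arm(deltas=[0, 0, 0, 0, 0, 0, 1, 0, 0, 0, 0, 0, 0, 1, 0, 0, 0, 0, 0, 0, 1, 0, 0, 0, 0, 0, -2, 1, 0, 0, 0, 0, 0, -5, 1, 0, 0, 0, 0, 0, -6, 1, 0, 0, 0, 0, 0, -6, 1, 0, 0, 0, 0, 0, -6, 1])

```text
time: 23.15
tool_pos: [0.4338, -0.3231, 0.0685]
ee_rot: [-3.14, -0.001, 1.505]
wrist_force: [-0.6, 0.4, -1.5]
width: 0.02
finger_force: 29.9
```

```bash
python3 d.py 591.8 -226.8 70 -.1
```

```text
591.8 -226.8 70.0 -0.1 turn [-0.001 -0.001  0.034] shift cm [10.65 15.13 -0.16]
```

>>> move_arm(deltas=[0, 0, 0.034, 2, 3, -0.1, 1, 0, 0, 0.034, 4.5, 6.5, -0.1, 1, 0, 0, 0.034, 7, 10, -0.1, 1, 0, 0, 0.034, 9.2, 13, -0.1, 1, 0, 0, 0.034, 10.65, 15.1, -0.1, 1, 0, 0, 0.034, 10.65, 15.1, -0.1, 1, 0, 0, 0.034, 10.65, 15.1, -0.1, 1, 0, 0, 0.034, 10.65, 15.1, -0.1, 1])

```text
time: 23.95
tool_pos: [0.5906, -0.2275, 0.0692]
ee_rot: [-3.139, -0.0, 1.47]
wrist_force: [0.6, -0.1, -1.7]
width: 0.0199
finger_force: 29.9
```

```bash
python3 d.py 591.8 -226.8 12.5 -.1
```

```text
591.8 -226.8 12.5 -0.1 turn [-0.003 -0.    -0.001] shift cm [0.08 0.13 5.66]
```

>>> move_arm(deltas=[0, 0, 0, 0.1, 0, 2, 1, 0, 0, 0, 0.1, 0, 4, 1, 0, 0, 0, 0.1, 0, 5, 1, 0, 0, 0, 0.1, 0, 5.4, 1, 0, 0, 0, 0.1, 0, 5.6, 1, 0, 0, 0, 0.1, 0, 5.75, 1, 0, 0, 0, 0.1, 0, 5.75, 1, 0, 0, 0, 0.1, 0, 5.75, 1])

```text
time: 24.75
tool_pos: [0.5927, -0.2264, 0.0139]
ee_rot: [3.14, 0.001, 1.471]
wrist_force: [0.2, 0.1, -0.8]
width: 0.0198
finger_force: 29.9
```

>>> move_arm(deltas=[0, 0, 0, 0, 0, 0, -0.2, 0, 0, 0, 0, 0, 0, -0.2, 0, 0, 0, 0, 0, 0, -0.2, 0, 0, 0, 0, 0, 0, -0.2, 0, 0, 0, 0, 0, -3, -0.5, 0, 0, 0, 0, 0, -6, -0.5, 0, 0, 0, 0, 0, -10, -0.5, 0, 0, 0, 0, 0, -14, -0.5])

```text
time: 25.55
tool_pos: [0.5917, -0.2259, 0.1539]
ee_rot: [-3.141, -0.0, 1.471]
wrist_force: [0.3, -1.2, 0.3]
width: 0.0704
finger_force: 0.0
```

>>> move_arm(deltas=[0, 0, 0, -4, -4, 0, -0.5, 0, 0, 0, -8, -8, 0, -0.5, 0, 0, 0, -12, -12, 0, -0.5, 0, 0, 0, -16, -16, 0, -0.5, 0, 0, 0, -20, -20, 0, -0.5, 0, 0, 0, -22, -22, 0, -0.5, 0, 0, 0, -22, -22, 0, -0.5, 0, 0, 0, -22, -22, 0, -0.5])

```text
time: 26.35
tool_pos: [0.35, -0.4242, 0.1532]
ee_rot: [3.141, 0.0, 1.467]
wrist_force: [0.7, 0.8, -0.4]
width: 0.07
finger_force: 0.0
```

```bash
python3 -c "
from h import *
s=snap('top'); i=s['image'][:,:,::-1]; a=cv2.resize(i[120:245,110:440],None,fx=2.4,fy=2.4,interpolation=2)
s=snap('side'); i=s['image'][:,:,::-1]; b=cv2.resize(i[180:285,160:430],(792,290),interpolation=2)
cv2.imwrite('pics/p6.png',np.vstack([a[:,:792],b]))"
```

```text
(no output)
```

View pics/p6.png

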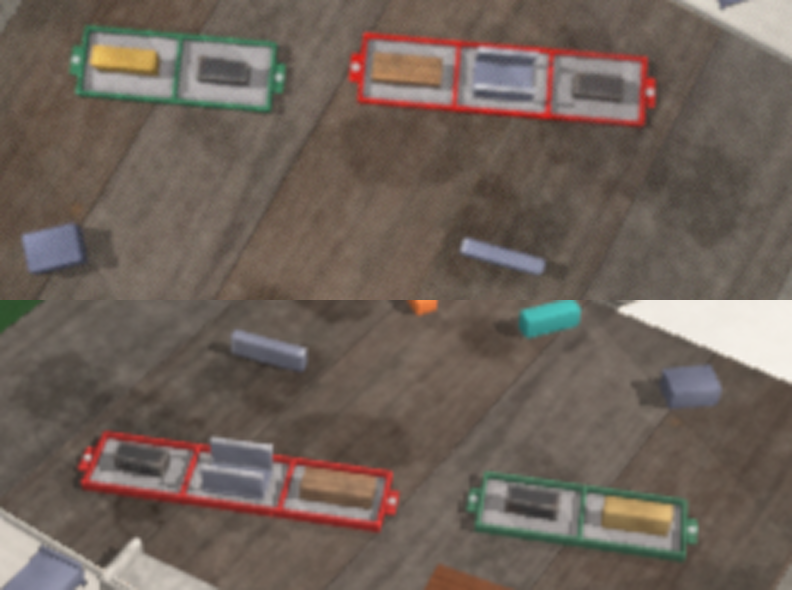

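All five pieces lie flat, one per compartment: brass (124,58), quoin (224,70), wood (407,69), channel (504,74) and quoin (598,87). The plain block and strip look unmoved. One numeric check of centring before handing in.

```bash
python3 - <<'E'
from m import *
s=load('top');z=cloud(s)[...,2]
C={'brass':(617.4,178.3,25),'q1':(609.2,96.7,21),'wood':(608.2,-63.6,21),'u':(600,-145.2,37),'q2':(591.8,-226.8,21),'plain':(455.1,234.6,22),'reglet':(443,-138.9,22)}
H,W=z.shape;v,u=np.mgrid[:H,:W];uv=np.c_[u.ravel(),v.ravel()]
for k,(x,y,h) in C.items():
    xy=plane(s,uv,h/1000).reshape(H,W,2)*1000
    m=(abs(xy[...,0]-x)<32)&(abs(xy[...,1]-y)<40)&(z>(h-7)/1000-.001)
    q=np.argwhere(m)[:,::-1] if k=='u' else big(m)
    print(k,*fit(plane(s,q,h/1000)),'target',x,y,'z',np.median(z[q[:,1],q[:,0]]).round(4))
E
```

```text
brass [617. 179.] [20. 55.] -0.109 target 617.4 178.3 z 0.0236
q1 [607.5  95.3] [21. 46.] -0.114 target 609.2 96.7 z 0.0188
wood [606.6 -62.1] [26. 60.] -0.114 target 608.2 -63.6 z 0.0194
u [ 603.5 -142.2] [46. 58.] -0.101 target 600 -145.2 z 0.0344
q2 [ 590.1 -226.8] [23. 44.] -0.075 target 591.8 -226.8 z 0.019
plain [455.7 235.1] [33. 45.] 0.219 target 455.1 234.6 z 0.0203
reglet [ 443.1 -139.2] [13. 69.] -0.288 target 443 -138.9 z 0.0201
```

```bash
python3 -c "
from bench import robot
print(robot.close_job())"
```

```text
the job is handed in; nothing more can be done
None
```

The job is handed in at about 26 s: all five pieces lie flat in their compartments, four measured within about 2 mm of centre (the channel judged from the picture and its release position), and the plain block and thin strip did not move.

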